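# Set the stop-jig fence to the gauge block and clamp it

## Robot

A 6-joint arm with a two-finger parallel gripper is mounted at the origin on a cart in front of the work surface, level with it; the furniture and walls round the work are solid. World frame = base frame: x ahead of the robot, y to its left, z up, the work surface at z = 0. Lengths are in m, angles in rad, forces in N, time in s.
With the tool pointing down it reaches from about 0.25 to 0.775 m from the base axis. Payload 4 kg.
Tool frame: the origin (TCP) lies on the centre line of the jaws, within the pads' length; the fingertips stand 14 mm ahead of it and the grasp point (between the pads) lies 5 mm behind it (bot.tip_reach is the distance from the TCP to the fingertips, in m); z points along the fingers, y is the line along which they close (so a half turn about z gives the same grasp; the last joint's range is limited). The gripper opens to 85 mm and grips with 20 to 120 N. Pads are 22 mm wide; open, the fingers measure 114 mm over their backs; the gripper's body (76 mm by 85 mm) begins 54 mm behind the grasp point. The pads swing forward as they close: fully open they stand 13 mm farther back than shut.
Start: joints at [1.239, 0.087, 1.371, -0, 1.684, -0.103], TCP at [0.125, 0.536, 0.245] pointing down, gripper open.
Joint ranges: [-3.1, 3.1], [-0.76, 2.03], [0.27, 2.55], [-1.08, 4.22], [0.17, 2.65], [-2.57, 2.57]. Speed limits (rad/s): [2.79, 2.79, 3.14, 3.14, 3.14, 3.14].

## Interface

Orientations are given as a unit quaternion [x, y, z, w].
In Python, from plant import sensors, vision, bot gives the robot as it stands.
- The arm moves only by the tool move_arm, never from a script. Its argument "commands" is a list that holds one entry, the list of rows, each a list of 6 numbers: the shift along the world's x, y, z each as a share of 2 cm, from -1 to 1, then the turn, a rotation vector about the world's x, y, z each as a share of 60 degrees, from -1 to 1. In form: [[[dx, dy, dz, rx, ry, rz], ...]]. A call has 1 to 20 rows; each row shifts and turns the commanded pose from where the row before left it; what a row does not reach is not made up. A row lasts 1/10 s, in which the tool goes at most 50 mm and 8.59 degrees, less where a joint would pass 70% of its speed; a pose out of reach is approached as far as the arm can. A call with a number of a shift or a turn outside -1 to 1 is refused whole. A call with a gripper value outside its range is refused whole. "hand" is the closure, from 0 (fully open) to 1 (shut), set as the call begins (left out, the last holds). The fingers move at their own pace and stop on an object; "grip_force" is the grip in N (left out, the last holds). Time passes only in rows, so rows that do not move let the fingers close. It gives the time, the measured TCP pose, the force, the opening and the grip force at its end, in the units of the state.
- sensors.observe(): the state, without advancing time (a new reading comes with each control period).
- vision.capture(name): name is "scene" or "top" or "wrist"; returns a dict with "image" (384x512x3 uint8, red, green, blue), "K" (3x3 intrinsics, pixels), "rvec" (rotation vector, rad) and "tvec" (3), from world to camera coordinates, as OpenCV has them; the wrist camera has in their place "hand_eye" (4x4, takes a point from camera to tool coordinates, whose origin is the TCP and whose axes are the flange's). Camera axes: x right, y down, z forward; pixel columns grow to the right and rows downward; lengths in m; the calibration is good to about 2 mm. A picture is of the moment at which its call begins: read the wrist's pose just before it. There is no depth.
- bot.sign_off(): hands the job in; it is judged then, once.
The state is a dict: "time_s": time; "joints": joint angles; "qd": joint speeds; "tau": joint torques, N m; "ee_pos": TCP position; "ee_rot": TCP orientation; "force": force on the tool from outside, world axes, zero at the start; "torque": the same for the moment, N m; "finger_gap": finger opening in m; "finger_force": force on a finger pad.
Only numpy, scipy, OpenCV 4.12 (cv2) and the standard library are available. Lean on these libraries where they do the work, as an engineer would, in place of code of your own. Each camera call takes 0.05 s, during which the arm holds its last target. There are 200 camera calls.

## Task

Set the sliding fence of the bench jig to the steel gauge block: slide the fence along its slot until it has pushed the block square and flush against the stop bar, and keep pressing it home there with a steady push of about 15 N for a second. Then let go of the fence and swing the clamp lever clockwise until it is fully tight, so that fence, block and stop stay closed up with no gap. Never press on the block with more than 25 N, and leave the small things lying around the jig where they are.

Things in the scene. Friction and masses are not known exactly. Their poses are not given: they have to be found in the camera images.
- jig: Dark steel base plate, fixed, 92 (x) x 274 (y) x 10 mm high. Its origin lies on the bench, 45 mm to the +y side of the plate's middle. The fence slides along its y axis; +y leads to the stop bar, 80 wide x 18 thick x 30 mm high, bolted across the plate with its face at y = 62 to 74 mm: where exactly differs each time and is not reported, find it by feel.
- fence_face (a point): Middle of the front face of the loose aluminium fence: a wall 76 wide x 12 thick x 28 mm high on the base plate; its y axis points to the stop. An 8 mm thick, 50 mm wide foot plate runs back from it (152 mm in all) with a lengthwise slot 11.5 mm wide. About 0.35 kg. Closed up, this point is 28 mm from the block's centre.
- fence_post (a point): Centre of the upright round steel post on the tail of the fence, 22 mm in diameter, 34 mm high (17 mm above and below this point), 137 mm behind the front face on the centre line: push it from behind, or grip it.
- block_centre (a point): Centre of the loose steel gauge block, 56 x 56 x 31 mm, lying on the base plate between fence and stop, slightly askew and short of the stop. About 0.5 kg. Its x and y axes are parallel to its sides. It is rigid, as is the stop: once it is home, the push rises steeply.
- lever (a joint): Angle of the clamp lever in rad: 0 is fully loose, it starts loose below 0.25, grows clockwise seen from above, 1.4 is the end stop; tight is above 1.25. At 0 the arm points 200 degrees counter-clockwise (from above) from the jig's x axis. It turns with friction (2 to 5 N at the knob, a little more once the washer bites, then a hard end stop) and stays where left.
- lever_pivot (a point): Lever axis (vertical) at arm height, 47.5 mm above the bench, on the front one of the two 10 mm studs that stand in the fence's slot, at x = 0, y = -52 mm of the jig; the other, with plain washer and nut (top 30 mm above the bench), is at y = -94 mm.
- lever_knob (a point): Centre of the upright black knob at the lever's end, 50 mm from the axis, 16 mm in diameter, 29 mm high, its middle 65 mm above the bench. It clears the fence, block and stop, which are at most 41 mm high.
- clamp_washer: Steel washer under the lever, 22 mm in diameter; turning the lever screws it down on the fence's foot plate from 1.2 mm above it. It bites from about 0.75 rad.
- fence: The fence's own frame: as fence_face but on its underside. It slides with 1 to 3 N of friction, 1.5 to 4.5 N more once it pushes the block. The slot lets its face travel to y = +23 mm of the jig, 5 mm or more past any set place.
- gauge_block: The gauge block's own frame: as block_centre but on its underside.
- small_block: Bystander: small dark steel block, 36 x 36 x 18 mm, beside the jig on its far side. Leave alone.
- black_lid: Bystander: round black jar lid, 52 mm, 16 mm high, on the bench just past the stop end of the jig. Leave alone.
- tweezers: Bystander: tweezers 124 mm long, 8 mm high, lying on the robot's side of the jig. Leave alone.
- pliers: Bystander: pliers with red handles, 140 mm, to the right. Leave alone.
- calipers: Bystander: sliding caliper, 170 mm, lying to the left. Leave alone.
- wood_carton: Bystander: small brown carton 46 x 71 x 28 mm to the left at the back. Leave alone.
There are look-alikes about, which are no part of the job. What is shaped like the gauge_block but blue or purple is not meant.

How it is judged:
On the way, in this order (a step that is already met when the one before it is completed fails the run):
1. the fence presses the block flush and square against the stop with 7 to 21 N, for 0.4 s (y of block_centre in the frame of fence_face between 0.0262 and 0.0296 m and angle between the x axis of block_centre and the x axis of jig, either way round below 0.04 rad and angle between the x axis of block_centre and the x axis of fence_face, either way round below 0.04 rad and contact force between fence and gauge_block between 7 and 21 N), for 0.4 s.
2. the clamp lever is swung tight with the fence still closed up on the block (y of block_centre in the frame of fence_face between 0.0262 and 0.0296 m and angle between the x axis of block_centre and the x axis of jig, either way round below 0.04 rad and angle between the x axis of block_centre and the x axis of fence_face, either way round below 0.04 rad and value of joint lever above 1.25 rad and contact force between clamp_washer and fence above 15 N), for 0.2 s.
At the end, for the whole second after the job is handed in: The fence is closed up on the gauge block that it has pressed home (block centre 26.2 to 29.6 mm from the fence's face, block square to fence and jig within 0.04 rad), the lever stands beyond 1.25 rad and the washer clamps the fence with more than 15 N; the fence is at rest (all of step 2 and linear speed of fence below 0.01 m/s); the robot touches nothing.
It fails at once if the fence is pushed against the block with more than 25 N (contact force between fence and gauge_block above 25 N).
It fails at once if a bystander is moved by more than 20 mm (distance of any of small_block, black_lid, tweezers, pliers, calipers, wood_carton from where it was at the start of the episode above 0.02 m).
It also fails if it takes over 72 s, if anything falls off the work surface, if the arm or the gripper's body presses on something with over 40 N, if the wrist force passes 120 N, or if a joint passes its speed limit or range.

## Working session

There is one attempt and no reset: what is moved stays moved. The work goes in short steps, Python scripts to look and compute and a tool call to move; the robot and the scene stay as the last step left them, time stands still between calls to the robot, and variables do not carry over. Pictures are saved under pics/ and viewed, at most 10 in all, crops included, and the job is handed in when it is done.

Besides the shell and the picture viewer there is one more tool, called as a command line: name --argument value ..., lists and objects as JSON in quotes. move_arm: Moves the arm, as the interface text tells. Its arguments: {"type":"object","properties":{"commands":{"type":"array"},"hand":{"type":"number"},"grip_force":{"type":"number"}},"required":["commands"]}

```bash
mkdir -p pics; ls
python3 - <<'E'
from plant import sensors, vision, bot
import cv2, numpy as np
s=sensors.observe(); print(s)
for n in ("top","scene"):
    c=vision.capture(n); cv2.imwrite(f"pics/{n}1.png",c["image"][:,:,::-1]); np.savez(f"{n}.npz",**c)
    print(n,c["K"].tolist(),c["rvec"],c["tvec"])
E
```

```text
pics
{'time_s': 0.0, 'joints': array([ 1.23884533e+00,  8.79519979e-02,  1.37226573e+00, -6.82676851e-06,
        1.68359805e+00, -1.03104221e-01]), 'qd': array([-0.00014893, -0.00180791, -0.00042005, -0.00125725, -0.00030544,
        0.00046013]), 'tau': array([-6.19673010e-04, -3.51857650e+01, -3.13276899e+01, -1.38202236e-04,
        1.06211111e-02,  1.16479413e-05]), 'ee_pos': array([0.12462515, 0.53521293, 0.24413491]), 'ee_rot': array([ 1.14174173e-01,  9.93460126e-01, -1.08609900e-03, -2.36580857e-04]), 'force': array([ 0.86805712, -0.55070731,  0.3419189 ]), 'torque': array([ 0.00686173, -0.03038986,  0.02728184]), 'finger_force': 0.0, 'finger_gap': 0.08554584183232293}
top [[497.93586699548644, 0.0, 256.77862410347865], [0.0, 497.93586699548644, 187.84128313021077], [0.0, 0.0, 1.0]] [ 2.22284311 -2.16107714  0.09828932] [1.25160332e-03 5.44783580e-01 1.41999829e+00]
scene [[374.4516690968512, 0.0, 255.99268717884317], [0.0, 374.4516690968512, 190.83131858677268], [0.0, 0.0, 1.0]] [ 2.05575624 -1.09361967  0.50449781] [-0.28688188  0.3743277   0.96627242]
```

Run:
```python
import cv2
i=cv2.imread("pics/top1.png"); cv2.imwrite("pics/top1b.png",cv2.resize(i,(800,600),interpolation=cv2.INTER_CUBIC))
```

```text
(no output)
```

View pics/top1b.png

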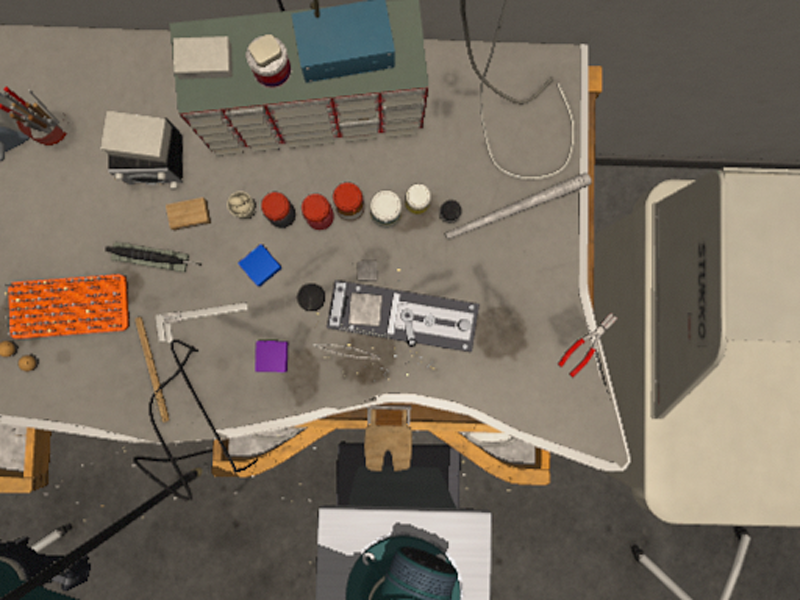

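View pics/scene1.png

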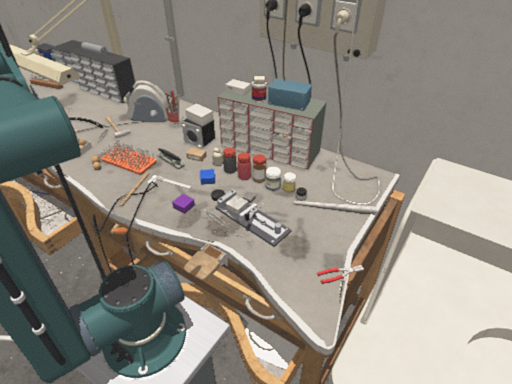

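Run:
```python
import cv2
i=cv2.imread("pics/top1.png")[170:232,195:315]; cv2.imwrite("pics/crop1.png",cv2.resize(i,None,fx=6.5,fy=6.5,interpolation=cv2.INTER_CUBIC))
```

```text
(no output)
```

View pics/crop1.png

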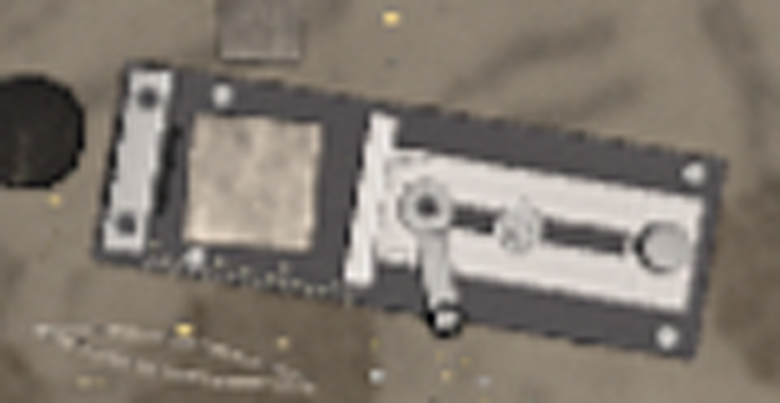

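```bash
cat > h.py <<'E'
import numpy as np, cv2
def ray(c,u,v,z):
    R=cv2.Rodrigues(c["rvec"])[0]; o=-R.T@c["tvec"].ravel()
    d=R.T@np.linalg.inv(c["K"])@[u,v,1]; return o+d*(z-o[2])/d[2]
def crop(u,v): return (u+.5)/6.5-.5+195,(v+.5)/6.5-.5+170
E
python3 - <<'E'
from h import *
c=np.load("top.npz")
P=lambda u,v,z: ray(c,*crop(u,v),z)
k=[P(u,v,.01)[:2] for u,v in((125,62),(725,158),(693,357),(95,260))]
for a,b in((0,1),(1,2),(2,3),(3,0)): print(np.linalg.norm(k[a]-k[b]))
m=np.mean(k,0); y=(k[0]+k[3]-k[1]-k[2]); y/=np.linalg.norm(y); x=np.array([y[1],-y[0]])
o=m+.045*y; print("mid",m,"origin",o,"y",y,"x",x,"yaw x",np.arctan2(x[1],x[0]))
for n,u,v,z in(("post",662,245,.052),("pivot",427,205,.055),("nut",519,228,.03),("knob",445,318,.0795),("blk",255,182,.041),("fence top front L",370,115,.038),("fence bot front",346,283,.038),("stop",150,160,.04)):
    p=P(u,v,z)[:2]; print(n,p,"jig",(p-o)@x,(p-o)@y)
print("pivot from jig",o-.052*y)
for n,u,v,z in(("smallblk",260,28,.018),("lid",33,130,.016),("twz r",315,385,.005),("twz t",180,375,.005)):
    p=P(u,v,z)[:2]; print(n,p)
E
```

```text
0.2722540143000075
0.09021478231492751
0.2701867158473908
0.08954019472823752
mid [0.5048527  0.01292247] origin [0.51075263 0.05753402] y [0.13110958 0.99136788] x [ 0.99136788 -0.13110958] yaw x -0.1314881365826269
post [ 0.4904328  -0.09628584] jig 2.283032772690838e-05 -0.1551561941826835
pivot [0.50477532 0.00629264] jig 0.0007925196664757438 -0.05158273820860882
nut [ 0.4969515  -0.03512352] jig -0.0015337106309072435 -0.09366716979453352
knob [ 0.45585456 -0.00207228] jig -0.04660923149505973 -0.06628943981104336
blk [0.51335955 0.08144518] jig -0.000550572427395956 0.024046550082643774
fence top front L [0.54440047 0.03199351] jig 0.03670599103110186 -0.020908489514196632
fence bot front [0.47043258 0.0404023 ] jig -0.03772587216072586 -0.02227018033806621
stop [0.52173879 0.12767028] jig 0.001695789236549745 0.07097122635178216
pivot from jig [0.50393493 0.00598289]
smallblk [0.58336014 0.08203017]
lid [0.53501728 0.18159875]
twz r [0.42529114 0.05295659]
twz t [0.42808927 0.11329891]
```

move_arm --commands '[[[0.53, -1, 0, 0, 0, 0.093], [0.53, -1, 0, 0, 0, 0], [0.53, -1, 0, 0, 0, 0], [0.53, -1, 0, 0, 0, 0], [0.53, -1, 0, 0, 0, 0], [0.53, -1, 0, 0, 0, 0], [0.53, -1, 0, 0, 0, 0], [0.53, -1, 0, 0, 0, 0], [0.53, -1, 0, 0, 0, 0], [0.53, -1, 0, 0, 0, 0], [0.53, -1, 0, 0, 0, 0], [0.53, -1, 0, 0, 0, 0], [0.53, -1, 0, 0, 0, 0], [0.53, -1, 0, 0, 0, 0], [0.53, -1, 0, 0, 0, 0], [0.53, -1, 0, 0, 0, 0], [0.53, -1, 0, 0, 0, 0], [0.53, -1, 0, 0, 0, 0], [0.53, -1, 0, 0, 0, 0], [0.53, -1, 0, 0, 0, 0]]]' --hand 1 --grip_force 20

```text
time_s: 2.1
ee_pos: [0.3368, 0.1348, 0.2449]
ee_rot: [0.066, 0.998, -0.0, -0.0]
force: [0.0, 0.7, -0.2]
finger_gap: -0.0
finger_force: 0.0
```

move_arm --commands '[[[0.53, -1, 0, 0, 0, 0], [0.53, -1, 0, 0, 0, 0], [0.53, -1, 0, 0, 0, 0], [0.53, -1, 0, 0, 0, 0], [0.53, -1, 0, 0, 0, 0], [0.53, -1, 0, 0, 0, 0], [0.53, -1, 0, 0, 0, 0], [0.53, -1, 0, 0, 0, 0], [0.53, -1, 0, 0, 0, 0], [0.53, -1, 0, 0, 0, 0], [0.53, -1, 0, 0, 0, 0], [0.53, -1, 0, 0, 0, 0], [0.53, -1, 0, 0, 0, 0], [0.53, -1, 0, 0, 0, 0], [0, 0, 0, 0, 0, 0], [0, 0, 0, 0, 0, 0]]]'

```text
time_s: 3.7
ee_pos: [0.4848, -0.1442, 0.2446]
ee_rot: [0.066, 0.998, 0.001, -0.001]
force: [-0.2, 0.3, 0.5]
finger_gap: -0.0002
finger_force: 0.0
```

move_arm --commands '[[[0, 0, -1, 0, 0, 0], [0, 0, -1, 0, 0, 0], [0, 0, -1, 0, 0, 0], [0, 0, -1, 0, 0, 0], [0, 0, -1, 0, 0, 0], [0, 0, -1, 0, 0, 0], [0, 0, -1, 0, 0, 0], [0, 0, -1, 0, 0, 0], [0, 0, -0.8, 0, 0, 0], [0, 0, -0.7, 0, 0, 0], [0, 0, -0.5, 0, 0, 0], [0, 0, -0.25, 0, 0, 0], [0, 0, 0, 0, 0, 0], [0, 0, 0, 0, 0, 0]]]'

```text
time_s: 5.1
ee_pos: [0.4856, -0.1445, 0.041]
ee_rot: [0.066, 0.998, -0.0, 0.001]
force: [0.1, 0.4, 0.9]
finger_gap: 0.0
finger_force: 0.0
```

Run:
```python
from plant import vision
import cv2
c=vision.capture("top"); i=c["image"][170:232,195:315,::-1]
cv2.imwrite("pics/crop2.png",cv2.resize(i,None,fx=6.5,fy=6.5,interpolation=cv2.INTER_CUBIC))
```

```text
(no output)
```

View pics/crop2.png

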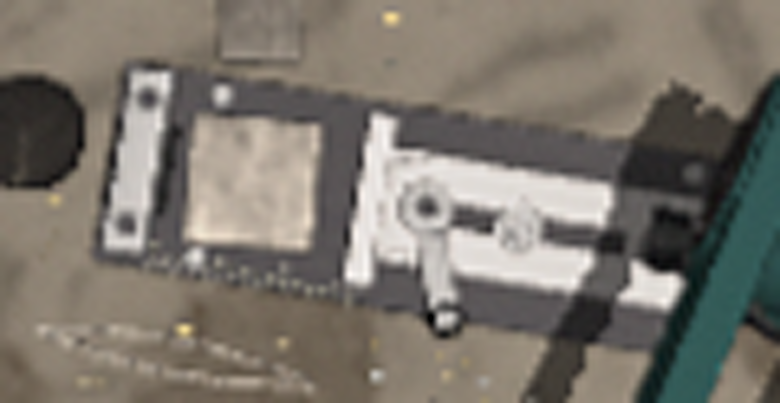

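move_arm --commands '[[[-0.08, 0.01, 0, 0, 0, 0], [0.026, 0.2, 0, 0, 0, 0], [0.026, 0.2, 0, 0, 0, 0], [0.026, 0.2, 0, 0, 0, 0], [0.026, 0.2, 0, 0, 0, 0], [0.013, 0.1, 0, 0, 0, 0], [0.013, 0.1, 0, 0, 0, 0], [0.013, 0.1, 0, 0, 0, 0], [0.013, 0.1, 0, 0, 0, 0], [0.013, 0.1, 0, 0, 0, 0], [0, 0, 0, 0, 0, 0]]]'

```text
time_s: 6.25
ee_pos: [0.487, -0.1181, 0.0404]
ee_rot: [0.066, 0.998, -0.0, 0.0]
force: [0.3, -1.5, -0.2]
finger_gap: 0.0001
finger_force: 0.6
```

move_arm --commands '[[[0.013, 0.1, 0, 0, 0, 0], [0.013, 0.1, 0, 0, 0, 0], [0.013, 0.1, 0, 0, 0, 0]]]'

```text
time_s: 6.55
ee_pos: [0.4877, -0.1121, 0.0403]
ee_rot: [0.066, 0.998, -0.0, 0.0]
force: [0.2, -1.3, -0.1]
finger_gap: 0.0
finger_force: 0.9
```

move_arm --commands '[[[0.007, 0.05, 0, 0, 0, 0], [0.007, 0.05, 0, 0, 0, 0], [0.007, 0.05, 0, 0, 0, 0], [0.007, 0.05, 0, 0, 0, 0], [0.007, 0.05, 0, 0, 0, 0], [0.007, 0.05, 0, 0, 0, 0], [0.007, 0.05, 0, 0, 0, 0]]]'

```text
time_s: 7.25
ee_pos: [0.4888, -0.1055, 0.0404]
ee_rot: [0.066, 0.998, -0.0, 0.0]
force: [-0.2, -2.8, -0.4]
finger_gap: 0.0001
finger_force: 1.8
```

move_arm --commands '[[[0.003, 0.025, 0, 0, 0, 0], [0.003, 0.025, 0, 0, 0, 0], [0.003, 0.025, 0, 0, 0, 0], [0.003, 0.025, 0, 0, 0, 0], [0.003, 0.025, 0, 0, 0, 0], [0.003, 0.025, 0, 0, 0, 0]]]'

```text
time_s: 7.85
ee_pos: [0.4894, -0.1026, 0.0406]
ee_rot: [0.066, 0.998, -0.001, 0.0]
force: [-0.4, -5.8, -0.6]
finger_gap: 0.0
finger_force: 2.7
```

move_arm --commands '[[[0.002, 0.015, 0, 0, 0, 0], [0.002, 0.015, 0, 0, 0, 0], [0.002, 0.015, 0, 0, 0, 0], [0.002, 0.015, 0, 0, 0, 0], [0.002, 0.015, 0, 0, 0, 0], [0.002, 0.015, 0, 0, 0, 0], [0.002, 0.015, 0, 0, 0, 0], [0.002, 0.015, 0, 0, 0, 0], [0.002, 0.015, 0, 0, 0, 0], [0.002, 0.015, 0, 0, 0, 0]]]'

```text
time_s: 8.85
ee_pos: [0.4895, -0.0997, 0.0404]
ee_rot: [0.066, 0.998, -0.001, 0.0]
force: [0.4, -5.4, -0.9]
finger_gap: 0.0001
finger_force: 2.7
```

move_arm --commands '[[[0.002, 0.012, 0, 0, 0, 0], [0.002, 0.012, 0, 0, 0, 0], [0.002, 0.012, 0, 0, 0, 0], [0.002, 0.012, 0, 0, 0, 0]]]'

```text
time_s: 9.25
ee_pos: [0.4895, -0.0986, 0.0404]
ee_rot: [0.066, 0.998, -0.0, -0.0]
force: [0.2, -6.0, -0.4]
finger_gap: -0.0001
finger_force: 2.6
```

move_arm --commands '[[[0.001, 0.007, 0, 0, 0, 0], [0.001, 0.007, 0, 0, 0, 0], [0.001, 0.007, 0, 0, 0, 0], [0.001, 0.007, 0, 0, 0, 0], [0.001, 0.007, 0, 0, 0, 0]]]'

```text
time_s: 9.75
ee_pos: [0.4896, -0.0979, 0.0404]
ee_rot: [0.066, 0.998, -0.0, -0.0]
force: [0.2, -5.6, -0.1]
finger_gap: 0.0001
finger_force: 2.6
```

move_arm --commands '[[[0.001, 0.007, 0, 0, 0, 0], [0.001, 0.007, 0, 0, 0, 0], [0.001, 0.007, 0, 0, 0, 0], [0.001, 0.007, 0, 0, 0, 0], [0.001, 0.007, 0, 0, 0, 0]]]'

```text
time_s: 10.25
ee_pos: [0.4896, -0.0971, 0.0403]
ee_rot: [0.066, 0.998, -0.0, -0.0]
force: [-1.9, -4.6, -1.2]
finger_gap: 0.0001
finger_force: 2.5
```

move_arm --commands '[[[0.001, 0.007, 0, 0, 0, 0], [0.001, 0.007, 0, 0, 0, 0], [0.001, 0.007, 0, 0, 0, 0], [0.001, 0.007, 0, 0, 0, 0]]]'

```text
time_s: 10.65
ee_pos: [0.4897, -0.0966, 0.0403]
ee_rot: [0.066, 0.998, -0.0, -0.0]
force: [-0.5, -4.9, -0.1]
finger_gap: 0.0001
finger_force: 2.5
```

move_arm --commands '[[[0.001, 0.007, 0, 0, 0, 0], [0.001, 0.007, 0, 0, 0, 0], [0.001, 0.007, 0, 0, 0, 0], [0.001, 0.007, 0, 0, 0, 0]]]'

```text
time_s: 11.05
ee_pos: [0.4897, -0.096, 0.0403]
ee_rot: [0.066, 0.998, -0.0, -0.0]
force: [-0.1, -5.2, 0.3]
finger_gap: 0.0001
finger_force: 2.5
```

move_arm --commands '[[[0.001, 0.007, 0, 0, 0, 0], [0.001, 0.007, 0, 0, 0, 0], [0.001, 0.007, 0, 0, 0, 0], [0.001, 0.007, 0, 0, 0, 0]]]'

```text
time_s: 11.45
ee_pos: [0.4898, -0.0954, 0.0403]
ee_rot: [0.066, 0.998, -0.0, -0.0]
force: [-1.0, -4.7, -0.0]
finger_gap: -0.0001
finger_force: 2.5
```

Run:
```python
from plant import vision
import cv2
c=vision.capture("top"); i=c["image"][170:232,195:315,::-1]
cv2.imwrite("pics/crop3.png",cv2.resize(i,None,fx=6.5,fy=6.5,interpolation=cv2.INTER_CUBIC))
```

```text
(no output)
```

View pics/crop3.png

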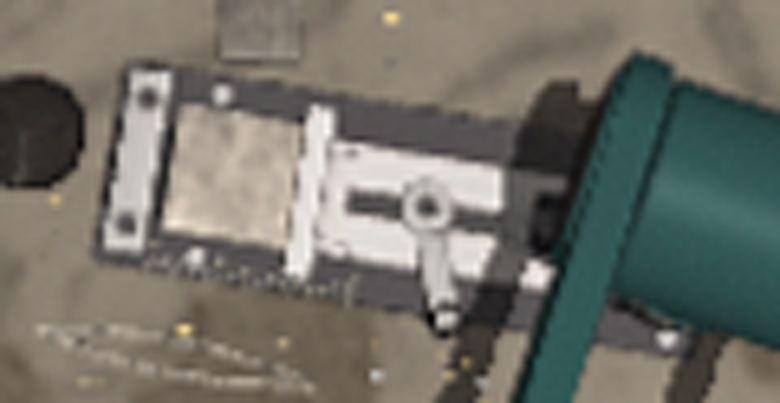

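move_arm --commands '[[[0.002, 0.015, 0, 0, 0, 0], [0.002, 0.015, 0, 0, 0, 0], [0.002, 0.015, 0, 0, 0, 0], [0.002, 0.015, 0, 0, 0, 0], [0.002, 0.015, 0, 0, 0, 0], [0.002, 0.015, 0, 0, 0, 0], [0.002, 0.015, 0, 0, 0, 0], [0.002, 0.015, 0, 0, 0, 0]]]'

```text
time_s: 12.3
ee_pos: [0.4904, -0.0926, 0.0403]
ee_rot: [0.066, 0.998, 0.0, -0.0]
force: [-0.4, -4.9, -0.6]
finger_gap: 0.0001
finger_force: 2.4
```

move_arm --commands '[[[0.001, 0.007, 0, 0, 0, 0], [0.001, 0.007, 0, 0, 0, 0], [0.001, 0.007, 0, 0, 0, 0], [0.001, 0.007, 0, 0, 0, 0]]]'

```text
time_s: 12.7
ee_pos: [0.4905, -0.0921, 0.0403]
ee_rot: [0.066, 0.998, 0.0, -0.0]
force: [-0.1, -5.2, -0.7]
finger_gap: -0.0003
finger_force: 2.4
```

move_arm --commands '[[[0.001, 0.007, 0, 0, 0, 0], [0.001, 0.007, 0, 0, 0, 0], [0.001, 0.007, 0, 0, 0, 0], [0.001, 0.007, 0, 0, 0, 0]]]'

```text
time_s: 13.1
ee_pos: [0.4905, -0.0915, 0.0403]
ee_rot: [0.066, 0.998, 0.0, -0.0]
force: [-0.9, -4.3, -1.4]
finger_gap: -0.0001
finger_force: 2.4
```

move_arm --commands '[[[0.001, 0.007, 0, 0, 0, 0], [0.001, 0.007, 0, 0, 0, 0], [0.001, 0.007, 0, 0, 0, 0]]]'

```text
time_s: 13.4
ee_pos: [0.4906, -0.0911, 0.0403]
ee_rot: [0.066, 0.998, 0.0, -0.0]
force: [-0.0, -5.3, -0.3]
finger_gap: -0.0002
finger_force: 2.4
```

move_arm --commands '[[[0.001, 0.007, 0, 0, 0, 0], [0.001, 0.007, 0, 0, 0, 0], [0.001, 0.007, 0, 0, 0, 0]]]'

```text
time_s: 13.7
ee_pos: [0.4906, -0.0907, 0.0403]
ee_rot: [0.066, 0.998, 0.0, -0.0]
force: [-0.4, -4.3, -0.5]
finger_gap: -0.0
finger_force: 2.4
```

move_arm --commands '[[[0.001, 0.007, 0, 0, 0, 0], [0.001, 0.007, 0, 0, 0, 0], [0.001, 0.007, 0, 0, 0, 0]]]'

```text
time_s: 14.0
ee_pos: [0.4907, -0.0903, 0.0403]
ee_rot: [0.066, 0.998, 0.0, -0.0]
force: [-1.2, -4.7, -0.3]
finger_gap: 0.0002
finger_force: 2.4
```

move_arm --commands '[[[0.001, 0.007, 0, 0, 0, 0], [0.001, 0.007, 0, 0, 0, 0], [0.001, 0.007, 0, 0, 0, 0]]]'

```text
time_s: 14.3
ee_pos: [0.4907, -0.0901, 0.0404]
ee_rot: [0.066, 0.998, -0.0, -0.0]
force: [-1.2, -6.0, -1.0]
finger_gap: -0.0004
finger_force: 2.8
```

move_arm --commands '[[[0.0007, 0.005, 0, 0, 0, 0], [0.0007, 0.005, 0, 0, 0, 0]]]'

```text
time_s: 14.5
ee_pos: [0.4907, -0.0901, 0.0404]
ee_rot: [0.066, 0.998, -0.0, -0.0]
force: [-0.9, -6.5, -0.5]
finger_gap: 0.0
finger_force: 3.1
```

move_arm --commands '[[[0.0007, 0.005, 0, 0, 0, 0]]]'

```text
time_s: 14.6
ee_pos: [0.4908, -0.0901, 0.0404]
ee_rot: [0.066, 0.998, -0.0, -0.0]
force: [-1.7, -6.2, -0.5]
finger_gap: 0.0001
finger_force: 3.2
```

move_arm --commands '[[[0.001, 0.01, 0, 0, 0, 0], [0.001, 0.01, 0, 0, 0, 0], [0.001, 0.01, 0, 0, 0, 0]]]'

```text
time_s: 14.9
ee_pos: [0.4908, -0.09, 0.0404]
ee_rot: [0.066, 0.998, -0.001, -0.0]
force: [-1.7, -8.4, -0.2]
finger_gap: 0.0001
finger_force: 4.0
```

move_arm --commands '[[[0.001, 0.01, 0, 0, 0, 0], [0.001, 0.01, 0, 0, 0, 0], [0, 0, 0, 0, 0, 0]]]'

```text
time_s: 15.2
ee_pos: [0.4908, -0.09, 0.0405]
ee_rot: [0.066, 0.998, -0.001, -0.0]
force: [-0.5, -8.5, -1.0]
finger_gap: -0.0002
finger_force: 4.4
```

move_arm --commands '[[[0.001, 0.01, 0, 0, 0, 0], [0.001, 0.01, 0, 0, 0, 0], [0.001, 0.01, 0, 0, 0, 0], [0.001, 0.01, 0, 0, 0, 0], [0, 0, 0, 0, 0, 0]]]'

```text
time_s: 15.7
ee_pos: [0.4907, -0.0899, 0.0405]
ee_rot: [0.066, 0.998, -0.002, -0.0]
force: [-1.8, -11.4, -0.2]
finger_gap: -0.0001
finger_force: 5.4
```

move_arm --commands '[[[0.001, 0.01, 0, 0, 0, 0], [0.001, 0.01, 0, 0, 0, 0], [0.001, 0.01, 0, 0, 0, 0], [0, 0, 0, 0, 0, 0]]]'

```text
time_s: 16.1
ee_pos: [0.4907, -0.0899, 0.0406]
ee_rot: [0.066, 0.998, -0.003, -0.0]
force: [-1.5, -12.7, 0.2]
finger_gap: 0.0002
finger_force: 6.1
```

move_arm --commands '[[[0.001, 0.01, 0, 0, 0, 0], [0.001, 0.01, 0, 0, 0, 0], [0.001, 0.01, 0, 0, 0, 0], [0.001, 0.01, 0, 0, 0, 0], [0, 0, 0, 0, 0, 0]]]'

```text
time_s: 16.6
ee_pos: [0.4907, -0.0898, 0.0407]
ee_rot: [0.066, 0.998, -0.004, -0.0]
force: [-3.3, -14.8, -0.7]
finger_gap: 0.0002
finger_force: 7.1
```

move_arm --commands '[[[0, 0, 0, 0, 0, 0], [0, 0, 0, 0, 0, 0], [0, 0, 0, 0, 0, 0], [0, 0, 0, 0, 0, 0], [0, 0, 0, 0, 0, 0], [0, 0, 0, 0, 0, 0], [0, 0, 0, 0, 0, 0], [0, 0, 0, 0, 0, 0], [0, 0, 0, 0, 0, 0], [0, 0, 0, 0, 0, 0], [0, 0, 0, 0, 0, 0], [0, 0, 0, 0, 0, 0]]]'

```text
time_s: 17.8
ee_pos: [0.4907, -0.0898, 0.0407]
ee_rot: [0.066, 0.998, -0.003, -0.0]
force: [-3.7, -13.5, -0.5]
finger_gap: 0.0002
finger_force: 7.1
```

Run:
```python
from plant import vision
import cv2
c=vision.capture("top"); i=c["image"][170:232,195:315,::-1]
cv2.imwrite("pics/crop4.png",cv2.resize(i,None,fx=6.5,fy=6.5,interpolation=cv2.INTER_CUBIC))
```

```text
(no output)
```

View pics/crop4.png

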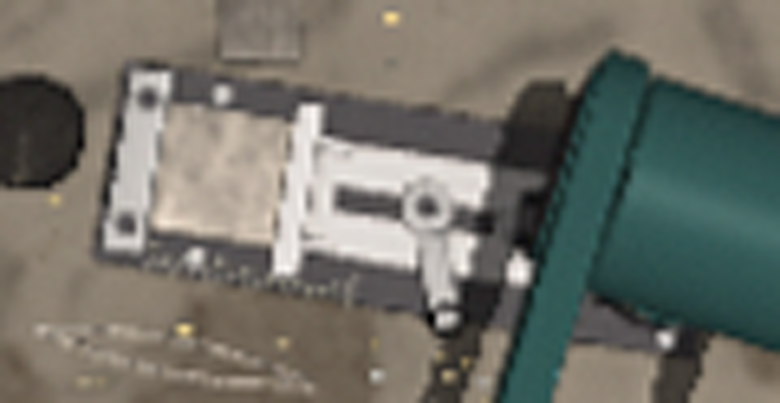

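move_arm --commands '[[[-0.007, -0.05, 0, 0, 0, 0], [-0.007, -0.05, 0, 0, 0, 0], [-0.007, -0.05, 0, 0, 0, 0], [-0.007, -0.05, 0, 0, 0, 0], [-0.007, -0.05, 0, 0, 0, 0], [-0.007, -0.05, 0, 0, 0, 0], [-0.026, -0.2, 0, 0, 0, 0], [-0.026, -0.2, 0, 0, 0, 0], [-0.026, -0.2, 0, 0, 0, 0], [-0.026, -0.2, 0, 0, 0, 0], [-0.026, -0.2, 0, 0, 0, 0], [0, 0, 0, 0, 0, 0], [0, 0, 0.9, 0, 0, 0], [0, 0, 0.9, 0, 0, 0], [0, 0, 0.9, 0, 0, 0], [0, 0, 0.9, 0, 0, 0], [0, 0, 0.9, 0, 0, 0], [0, 0, 0, 0, 0, 0]]]'

```text
time_s: 19.65
ee_pos: [0.4895, -0.113, 0.1334]
ee_rot: [0.066, 0.998, -0.001, 0.003]
force: [1.0, -0.3, 1.0]
finger_gap: 0.0002
finger_force: 0.0
```

move_arm --commands '[[[-0.29, 0.923, 0, 0, 0, 0.095], [-0.29, 0.923, 0, 0, 0, 0.095], [-0.29, 0.923, 0, 0, 0, 0.095], [-0.29, 0.923, 0, 0, 0, 0], [-0.29, 0.923, 0, 0, 0, 0], [-0.29, 0.923, 0, 0, 0, 0], [0, 0, 0, 0, 0, 0], [0, 0, 0, 0, 0, 0], [0, 0, 0, 0, 0, 0]]]' --hand 0.5

```text
time_s: 20.55
ee_pos: [0.4529, -0.0022, 0.1299]
ee_rot: [-0.083, 0.997, -0.0, -0.0]
force: [0.6, 0.8, 0.3]
finger_gap: 0.0425
finger_force: 0.0
```

Run:
```python
from plant import vision,sensors
import cv2,numpy as np
from scipy.spatial.transform import Rotation as R
s=sensors.observe();c=vision.capture("wrist"); cv2.imwrite("pics/w1.png",c["image"][:,:,::-1])
T=np.array(c["hand_eye"]); r=R.from_quat(s["ee_rot"]).as_matrix()
def px(p):
    t=r.T@(np.array(p)-s["ee_pos"]); q=T[:3,:3].T@(t-T[:3,3]); q=c["K"]@q; return (q[:2]/q[2]).round(1)
print(s["ee_pos"],s["ee_rot"],s["finger_gap"],T.round(3).tolist())
print("knob top exp",px([.4546,-.0022,.0795]),"pivot",px([.5039,.006,.055]),"tcp",px(s["ee_pos"]))
np.savez("w1.npz",K=c["K"],T=T,r=r,p=s["ee_pos"])
```

```text
[ 0.45293384 -0.00221579  0.12988908] [-8.31821592e-02  9.96534316e-01 -1.32837067e-04 -2.60851271e-04] 0.0424890766883798 [[-0.001, -0.957, -0.29, 0.075], [1.0, -0.001, 0.0, 0.0], [-0.0, -0.29, 0.957, -0.128], [0.0, 0.0, 0.0, 1.0]]
knob top exp [252.7 226.9] pivot [252.8 275.3] tcp [253.  265.8]
```

View pics/w1.png

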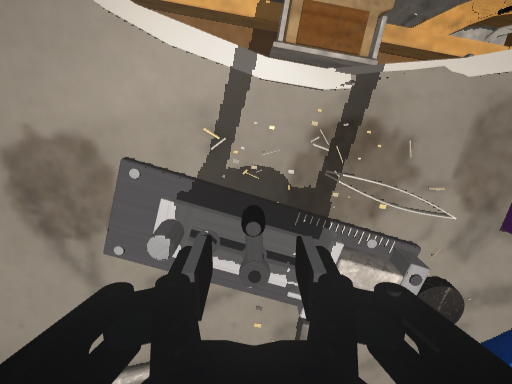

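move_arm --commands '[[[0.08, 0, -0.9, 0, 0, 0], [0, 0, -0.9, 0, 0, 0], [0, 0, -0.9, 0, 0, 0], [0, 0, -0.35, 0, 0, 0], [0, 0, 0, 0, 0, 0], [0, 0, 0, 0, 0, 0]]]'

```text
time_s: 21.2
ee_pos: [0.4551, -0.002, 0.0699]
ee_rot: [-0.083, 0.997, -0.0, 0.0]
force: [0.2, 0.3, -0.2]
finger_gap: 0.0426
finger_force: 0.0
```

move_arm --commands '[[[0, 0, 0, 0, 0, 0], [0, 0, 0, 0, 0, 0], [0, 0, 0, 0, 0, 0], [0, 0, 0, 0, 0, 0], [0, 0, 0, 0, 0, 0], [0, 0, 0, 0, 0, 0], [0, 0, 0, 0, 0, 0]]]' --hand 1 --grip_force 30

```text
time_s: 21.9
ee_pos: [0.4553, -0.0019, 0.0705]
ee_rot: [-0.083, 0.997, -0.0, 0.001]
force: [-1.0, -1.0, 6.2]
finger_gap: 0.0147
finger_force: 29.6
```

```bash
python3 -c "
import numpy as np
a=np.radians(189.5)-.08*np.arange(18); p=.0495*np.c_[np.cos(a),np.sin(a)]
print((np.diff(p,axis=0)/.02).round(3).tolist())"
```

```text
[[-0.025, 0.196], [-0.009, 0.198], [0.007, 0.198], [0.023, 0.197], [0.038, 0.194], [0.054, 0.191], [0.069, 0.186], [0.083, 0.18], [0.097, 0.172], [0.111, 0.164], [0.124, 0.155], [0.136, 0.144], [0.147, 0.133], [0.157, 0.121], [0.166, 0.108], [0.174, 0.094], [0.181, 0.08]]
```

move_arm --commands '[[[-0.025, 0.196, 0, 0, 0, -0.0764], [-0.009, 0.198, 0, 0, 0, -0.0764], [0.007, 0.198, 0, 0, 0, -0.0764], [0.023, 0.197, 0, 0, 0, -0.0764], [0.038, 0.194, 0, 0, 0, -0.0764], [0.054, 0.191, 0, 0, 0, -0.0764], [0.069, 0.186, 0, 0, 0, -0.0764], [0.083, 0.18, 0, 0, 0, -0.0764]]]'

```text
time_s: 22.7
ee_pos: [0.4596, 0.0294, 0.0705]
ee_rot: [0.236, 0.972, 0.0, 0.0]
force: [-2.0, 0.4, 6.7]
finger_gap: 0.0145
finger_force: 29.8
```

move_arm --commands '[[[0.097, 0.172, 0, 0, 0, -0.0764], [0.111, 0.164, 0, 0, 0, -0.0764], [0.124, 0.155, 0, 0, 0, -0.0764], [0.136, 0.144, 0, 0, 0, -0.0764], [0.147, 0.133, 0, 0, 0, -0.0764], [0, 0, 0, 0, 0, 0]]]'

```text
time_s: 23.3
ee_pos: [0.472, 0.0456, 0.0705]
ee_rot: [0.423, 0.906, 0.001, 0.0]
force: [-1.1, 1.3, 6.2]
finger_gap: 0.0145
finger_force: 29.7
```

move_arm --commands '[[[0.157, 0.121, 0, 0, 0, -0.0764], [0.166, 0.108, 0, 0, 0, -0.0764], [0.174, 0.094, 0, 0, 0, -0.0764], [0, 0, 0, 0, 0, 0]]]'

```text
time_s: 23.7
ee_pos: [0.482, 0.0524, 0.0705]
ee_rot: [0.528, 0.849, 0.001, -0.0]
force: [-1.7, 3.0, 6.8]
finger_gap: 0.0144
finger_force: 29.7
```

move_arm --commands '[[[0.09, 0.043, 0, 0, 0, -0.0382], [0, 0, 0, 0, 0, 0], [0, 0, 0, 0, 0, 0]]]'

```text
time_s: 24.0
ee_pos: [0.4835, 0.0531, 0.0705]
ee_rot: [0.545, 0.839, 0.001, -0.0]
force: [-2.4, 3.0, 7.0]
finger_gap: 0.0144
finger_force: 29.8
```

move_arm --commands '[[[0.09, 0.04, 0, 0, 0, -0.0382], [0.09, 0.035, 0, 0, 0, 0], [0, 0, 0, 0, 0, 0], [0, 0, 0, 0, 0, 0]]]'

```text
time_s: 24.4
ee_pos: [0.4864, 0.0544, 0.0705]
ee_rot: [0.562, 0.827, 0.0, -0.001]
force: [-4.4, 1.5, 9.1]
finger_gap: 0.0145
finger_force: 29.9
```

move_arm --commands '[[[0.09, 0.035, 0, 0, 0, 0], [0.09, 0.03, 0, 0, 0, 0], [0, 0, 0, 0, 0, 0]]]'

```text
time_s: 24.7
ee_pos: [0.4868, 0.0546, 0.0704]
ee_rot: [0.562, 0.827, -0.003, -0.004]
force: [-13.8, -1.2, 15.7]
finger_gap: 0.0145
finger_force: 30.9
```

move_arm --commands '[[[-0.09, -0.03, 0, 0, 0, 0], [-0.06, -0.025, 0, 0, 0, 0], [0, 0, 0, 0, 0, 0]]]'

```text
time_s: 25.0
ee_pos: [0.4865, 0.0545, 0.0705]
ee_rot: [0.562, 0.827, 0.0, -0.001]
force: [-5.3, 1.4, 8.9]
finger_gap: 0.0149
finger_force: 30.0
```

move_arm --commands '[[[0, 0, 0, 0, 0, 0], [0, 0, 0, 0, 0, 0], [0, 0, 0, 0, 0, 0], [0, 0, 0, 0, 0, 0], [0, 0, 0, 0, 0, 0], [0, 0, 0.5, 0, 0, 0], [0, 0, 1, 0, 0, 0], [0, 0, 1, 0, 0, 0], [0, 0, 1, 0, 0, 0], [0, 0, 1, 0, 0, 0], [-1, -1, 1, 0, 0, 0], [-1, -1, 0, 0, 0, 0], [-1, -1, 0, 0, 0, 0], [-1, -1, 0, 0, 0, 0], [-1, -1, 0, 0, 0, 0], [0, -1, 0, 0, 0, 0], [0, -1, 0, 0, 0, 0], [0, -1, 0, 0, 0, 0], [0, -1, 0, 0, 0, 0], [0, 0, 0, 0, 0, 0]]]' --hand 0.55

```text
time_s: 27.0
ee_pos: [0.3876, -0.1282, 0.1802]
ee_rot: [0.563, 0.826, -0.0, 0.001]
force: [-1.6, -0.7, 0.2]
finger_gap: 0.0384
finger_force: 0.0
```

Run:
```python
from plant import vision
import cv2
c=vision.capture("top"); i=c["image"][170:232,195:315,::-1]
cv2.imwrite("pics/crop5.png",cv2.resize(i,None,fx=6.5,fy=6.5,interpolation=cv2.INTER_CUBIC))
```

```text
(no output)
```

View pics/crop5.png

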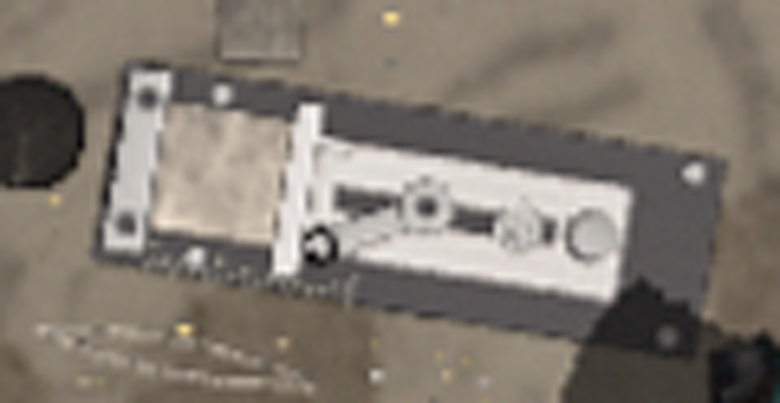

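```bash
python3 -c "
from plant import bot
print(bot.sign_off())"
```

```text
the job is handed in; nothing more can be done
None
```

I pushed the fence until the block sat flush on the stop, held it there at about 14 N (measured at the wrist) for over a second, then swung the clamp lever to its end stop; the last picture shows everything closed up and the small things unmoved, and I handed the job in at about 27 s without seeing the verdict.

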